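# Set up the soil-core aeration manifold

### The job

Get the aeration manifold ready: drop the filter cartridge, knob up, into the threaded neck, then put the white cap over it and screw it fully home (turn it back anticlockwise until its lugs drop between the thread starts, then clockwise as far as it goes). Push every sleeve that is on the table fully down onto the spigot with the collar of its own colour, in any order, and leave the other things on the bench where they are.

Things in the scene. Friction and masses are not known exactly. Their poses are not given: they have to be found in the camera images.
- sleeve_red_c (a point): red rigid plastic sleeve: plain tube open at both ends, outside diameter 48, bore 39, 44 tall, standing upright on the table at the start (may be absent). Point: its centre, half-way up (22 above its lower end); z along the tube.
- sleeve_yellow_c (a point): yellow rigid plastic sleeve: plain tube open at both ends, outside diameter 48, bore 39, 44 tall, standing upright on the table at the start (may be absent). Point: its centre, half-way up (22 above its lower end); z along the tube.
- sleeve_blue_c (a point): blue rigid plastic sleeve: plain tube open at both ends, outside diameter 48, bore 39, 44 tall, standing upright on the table at the start (may be absent). Point: its centre, half-way up (22 above its lower end); z along the tube.
- sleeve_green_c (a point): green rigid plastic sleeve: plain tube open at both ends, outside diameter 48, bore 39, 44 tall, standing upright on the table at the start (may be absent). Point: its centre, half-way up (22 above its lower end); z along the tube.
- port_red (a point): top centre of the red collar (diameter 54, 6 thick) round an upright aluminium spigot on the manifold; the spigot is 36 in diameter, rises 27 above this point and its last 7 mm taper to 26. A sleeve pushed fully down rests on the collar, its centre 22 above this point. x, y, z are the manifold axes: y runs along the row of four spigots (75 apart) toward the filter housing.
- port_yellow (a point): top centre of the yellow collar (diameter 54, 6 thick) round an upright aluminium spigot on the manifold; the spigot is 36 in diameter, rises 27 above this point and its last 7 mm taper to 26. A sleeve pushed fully down rests on the collar, its centre 22 above this point. x, y, z are the manifold axes: y runs along the row of four spigots (75 apart) toward the filter housing.
- port_blue (a point): top centre of the blue collar (diameter 54, 6 thick) round an upright aluminium spigot on the manifold; the spigot is 36 in diameter, rises 27 above this point and its last 7 mm taper to 26. A sleeve pushed fully down rests on the collar, its centre 22 above this point. x, y, z are the manifold axes: y runs along the row of four spigots (75 apart) toward the filter housing.
- port_green (a point): top centre of the green collar (diameter 54, 6 thick) round an upright aluminium spigot on the manifold; the spigot is 36 in diameter, rises 27 above this point and its last 7 mm taper to 26. A sleeve pushed fully down rests on the collar, its centre 22 above this point. x, y, z are the manifold axes: y runs along the row of four spigots (75 apart) toward the filter housing.
- manifold: grey block 90 (x) x 410 (y), top 40 above the table, carrying a row of four spigots and, at its +y end, the filter housing with its black neck; fixed. Origin: on the table under the block, 165 from the neck axis (-y of it). x, y along the block (it spans y -200 to 205), z up.
- neck (a point): centre of the rim of the black threaded neck, on the manifold (same axes), 105 from the nearest spigot. Rises 22 above the block; outside diameter 37, 45 over the thread, 33.6 at the tapered rim; bore at least 28.6; filter seat 40 below the rim. Three equal threads, 120 degrees apart: each a ridge over 82 degrees, then a 30 degree gap, then a stop post of 8 degrees (anticlockwise from above).
- gap (a point): middle of one thread gap, at rim height, 20.25 out from the neck axis, 98 degrees anticlockwise from the neck x; the others at 218 and 338. Orange ticks on the block mark all three. Ridges rise anticlockwise, 0.0625 mm per degree. A lug lying on a ridge cannot pass the post clockwise; turned anticlockwise to the gap it drops about 7; then clockwise it runs down under the ridge about 90 degrees to a post.
- cap_c (a point): white screw cap, outside diameter 56, 46 tall, closed top, open below (bore 48), right-hand thread; starts right way up on the table. Point: its centre, half-way up (23 above its lower edge), z up. Above the neck rim this centre stands 11.5 to 17 with the lugs on the ridges or posts, about 9 when just dropped into the gaps, 3 when screwed fully home.
- cap_lug (a point): centre of the inner end of one of the three lugs inside the cap skirt, 19.7 from the cap axis, 6 above its lower edge, on the cap x axis; the others at 120 and 240 degrees. Lugs are 3.6 thick. Each lug is marked by an orange stripe down the outside of the cap and on its top.
- filter_c (a point): filter cartridge: upright, pleated white body of diameter 24, 38 tall, with an orange knob of diameter 16, 20 tall on top; 58 overall. Point: its centre, half-way up (29 above its foot, 9 below the foot of the knob). Seated in the neck, its centre is 11 below the rim and the whole knob stands out above the rim.
- spray_a: bystander, not to be disturbed: clear spray bottle with a white top, 32 x 115; origin under its centre.
- spray_b: bystander, not to be disturbed: second clear spray bottle, 32 x 115; origin under its centre.
- beaker: bystander, not to be disturbed: glass beaker, 60 x 70; origin under its centre.
- loupe: bystander, not to be disturbed: black hand loupe lying flat, 130 long; origin under its handle, near the middle.

How it is judged:
On the way, in this order (a step that is already met when the one before it is completed fails the run):
1. the filter cartridge is seated in the neck (z of filter_c in the frame of neck between -0.014 and -0.008 m and horizontal distance between filter_c and neck below 0.006 m and angle between filter_c's own z axis and vertical below 0.25 rad), for 0.2 s.
2. the lugs of the cap have dropped between the thread starts: cap upright on the neck, its centre 5.5 to 10.5 mm above the rim (horizontal distance between cap_c and neck below 0.004 m and angle between cap_c's own z axis and vertical below 0.12 rad and z of cap_c in the frame of neck between 0.0055 and 0.0105 m), for 0.1 s.
At the end, for the whole second after the job is handed in: The filter is seated in the neck (within 3 mm of its seated height), the cap is upright on the neck and screwed down to within about 1.7 mm of its lowest height, and every sleeve present stands on the spigot of its own colour, within 3 mm of resting on the collar (all of step 1 and horizontal distance between cap_c and neck below 0.004 m and angle between cap_c's own z axis and vertical below 0.12 rad and z of cap_c in the frame of neck between 0.0005 and 0.0047 m and z of sleeve_red_c in the frame of port_red between 0.019 and 0.0245 m and horizontal distance between sleeve_red_c and port_red below 0.005 m and angle between the z axis of sleeve_red_c and the z axis of port_red, either way round below 0.12 rad and z of sleeve_yellow_c in the frame of port_yellow between 0.019 and 0.0245 m and horizontal distance between sleeve_yellow_c and port_yellow below 0.005 m and angle between the z axis of sleeve_yellow_c and the z axis of port_yellow, either way round below 0.12 rad and z of sleeve_blue_c in the frame of port_blue between 0.019 and 0.0245 m and horizontal distance between sleeve_blue_c and port_blue below 0.005 m and angle between the z axis of sleeve_blue_c and the z axis of port_blue, either way round below 0.12 rad and z of sleeve_green_c in the frame of port_green between 0.019 and 0.0245 m and horizontal distance between sleeve_green_c and port_green below 0.005 m and angle between the z axis of sleeve_green_c and the z axis of port_green, either way round below 0.12 rad); the robot touches nothing.
It fails at once if a bystander is moved by more than 3 cm (distance of any of spray_a, spray_b, beaker, loupe from where it was at the start of the episode above 0.03 m).
Of sleeve_red, sleeve_yellow, sleeve_blue, sleeve_green only 2 to 4 are there at a start; the rules pass over those that are not, and their reading is None.
At some moment in a run one of sleeve_red, sleeve_yellow, sleeve_blue, sleeve_green, cap may be knocked a few centimetres aside while the robot is not near it.
It also fails if it takes over 210 s, if anything falls off the work surface, if the arm or the gripper's body presses on something with over 40 N, if the wrist force passes 120 N, or if a joint passes its speed limit or range.

### The arm

A 6-joint arm with a two-finger parallel gripper is mounted at the origin on the work surface. World frame = base frame: x ahead of the robot, y to its left, z up, the work surface at z = 0. Lengths are in m, angles in rad, forces in N, time in s.
With the tool pointing down it reaches from about 0.35 to 0.975 m from the base axis. Payload 7.1 kg.
Tool frame: the origin (TCP) lies midway between the tips of the shut fingers; the grasp point (between the pads) lies 19 mm behind it; z points along the fingers, x is the direction in which the jaws open and shut, and the axes are right-handed (so a half turn about z gives the same grasp; the last joint's range is limited). The gripper opens to 88 mm and grips with 3 to 60 N. Pads are 20 mm wide; open, the fingers measure 115 mm over their backs; the gripper's body (75 mm by 178 mm) begins 61 mm behind the grasp point.
Start: joints at [1.26, 0.423, 1.63, -0, 1.089, -0.019], TCP at [0.18, 0.599, 0.223] pointing down, gripper open.
Joint ranges: [-3, 3], [-0.9, 2.11], [0.09, 2.58], [-1.31, 4.45], [0.11, 2.69], [-2.54, 2.54]. Speed limits (rad/s): [2.39, 2.39, 3.01, 3.14, 3.14, 3.14].

### API

Orientations are given as a unit quaternion [w, x, y, z].
In Python, from station import move_pose, movel, movej, command_gripper, wait, inverse_kinematics, read_camera, camera_info, MotionError, job_done, get_time, get_joint_pos, get_qvel, get_effort, get_tcp_pos, get_ee_rot, get_ft_force, get_ft_torque, get_grip_width gives the robot as it stands. Calls block until the motion is done:
- move_pose(position, orientation): joint-space move of the TCP to a pose.
- movel(position, frame=None, v=0.15, until_force=None): straight line of the TCP; frame=None keeps the orientation; v is the mean speed in m/s. With until_force (N) it stops when the force on the tool has changed by that much, and returns True; else False.
- movej(angles): joint-space move.
- command_gripper(opening): opening from 0.0 (shut) to 1.0 (fully open); the grip force is fixed at half the most; returns when the fingers have stopped.
- wait(seconds).
- inverse_kinematics(position, orientation): joint angles nearest the present ones, or None.
- read_camera(name): name is "side" or "top"; returns the picture (420x560x3 uint8, red, green, blue); there is no depth.
- camera_info(name): a dict with "intrinsics" (3x3 intrinsics, pixels), "T" (4x4, takes a point from camera to world coordinates). Camera axes: x right, y up, looking along -z (the intrinsics and any distortion apply to the point x, -y, -z); pixel columns grow to the right and rows downward; lengths in m; the calibration is good to about 2 mm. A picture is of the moment at which its call begins. camera_info takes no time and is no camera call.
A pose or a line that the arm cannot do raises MotionError and nothing moves.
- job_done(): hands the job in, once; it reports no verdict.
Readings, each from a call of its own:
- get_time(): time.
- get_joint_pos(): joint angles.
- get_qvel(): joint speeds.
- get_effort(): joint torques, N m.
- get_tcp_pos(): TCP position.
- get_ee_rot(): TCP orientation.
- get_ft_force(): force on the tool from outside, world axes, zero at the start.
- get_ft_torque(): the same for the moment, N m.
- get_grip_width(): opening from 0.0 (shut) to 1.0 (fully open).
Only numpy, scipy, OpenCV 4.12 (cv2) and the standard library are available. Lean on these libraries where they do the work, as an engineer would, in place of code of your own. Each camera call takes 0.05 s, during which the arm holds its last target. There are 200 camera calls.

## Working session

There is one attempt and no reset: what is moved stays moved. The work goes in short steps, each a Python script; the robot and the scene stay as the last script left them, time stands still between calls to the robot, and variables do not carry over. Pictures are saved under pics/ and viewed, about 12 in all and at most 16, crops included, and the job is handed in when it is done.

```bash
mkdir -p pics; ls; python3 - <<'E'
from station import *
import cv2,numpy as np
np.set_printoptions(precision=4,suppress=True)
for n in ("top","side"):
    im=read_camera(n); cv2.imwrite(f"pics/{n}0.png",im[:,:,::-1])
    c=camera_info(n); print(n,c)
print(get_ee_rot(),get_tcp_pos(),get_time())
E
```

```text
pics
top {'intrinsics': array([[456.2393,   0.    , 274.0925],
       [  0.    , 456.2393, 203.3288],
       [  0.    ,   0.    ,   1.    ]]), 'T': array([[-0.0229,  0.9832, -0.1812,  0.3222],
       [-0.9994, -0.0272, -0.0212, -0.0147],
       [-0.0258,  0.1806,  0.9832,  1.2317],
       [ 0.    ,  0.    ,  0.    ,  1.    ]])}
side {'intrinsics': array([[405.7492,   0.    , 273.0099],
       [  0.    , 405.7492, 212.1673],
       [  0.    ,   0.    ,   1.    ]]), 'T': array([[ 0.9901,  0.1127, -0.0836,  0.4377],
       [-0.1395,  0.7269, -0.6724, -0.703 ],
       [-0.0151,  0.6774,  0.7355,  0.8457],
       [ 0.    ,  0.    ,  0.    ,  1.    ]])}
[ 0.0004  0.8024  0.5968 -0.0006] [0.1796 0.5981 0.222 ] 0.1
```

View pics/top0.png

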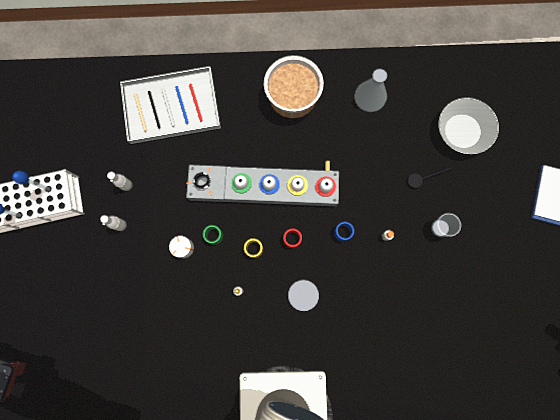

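View pics/side0.png

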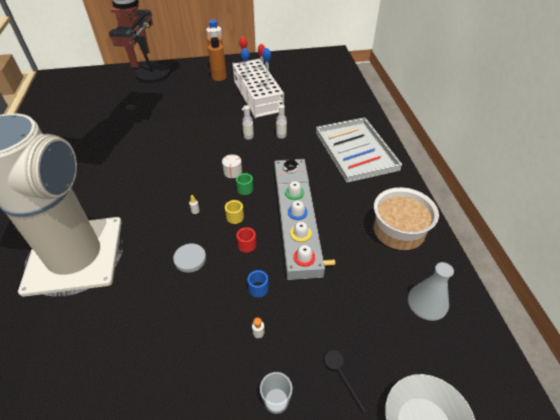

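```bash
cat > h.py <<'E'
from station import *
import cv2, numpy as np
np.set_printoptions(precision=4,suppress=True)
CAM={n:camera_info(n) for n in("top","side")}
def ray(n,uv):
    c=CAM[n];K=c["intrinsics"];T=c["T"]
    d=np.array([(uv[0]-K[0,2])/K[0,0],-(uv[1]-K[1,2])/K[1,1],-1.])
    return T[:3,3],T[:3,:3]@d
def onz(n,uv,z):
    o,d=ray(n,uv);return (o+d*(z-o[2])/d[2])
def proj(n,p):
    c=CAM[n];T=c["T"];q=T[:3,:3].T@(np.asarray(p)-T[:3,3]);K=c["intrinsics"]
    return np.array([K[0,0]*q[0]/-q[2]+K[0,2],K[1,1]*-q[1]/-q[2]+K[1,2]])
HUE=dict(red=(172,6),orange=(7,18),yellow=(20,32),green=(50,85),blue=(100,125))
def mask(im,col,smin=110,vmin=60):
    h,s,v=cv2.split(cv2.cvtColor(im,cv2.COLOR_RGB2HSV));a,b=HUE[col]
    m=((h>=a)|(h<=b)) if a>b else ((h>=a)&(h<=b))
    return (m&(s>smin)&(v>vmin)).astype(np.uint8)
def blobs(m,amin=8):
    """hull centroid, hull area for each blob"""
    out=[]
    for c in cv2.findContours(cv2.morphologyEx(m,cv2.MORPH_CLOSE,np.ones((3,3))),cv2.RETR_EXTERNAL,cv2.CHAIN_APPROX_NONE)[0]:
        hu=cv2.convexHull(c);a=cv2.contourArea(hu)
        if a>=amin:
            M=cv2.moments(hu);out.append((np.array([M["m10"],M["m01"]])/M["m00"],a))
    return out
def q(yaw): return [0,np.cos(yaw/2),np.sin(yaw/2),0]
def down(p,yaw): move_pose(list(p),q(yaw))
def yaw_now():
    w=get_ee_rot();return 2*np.arctan2(w[2],w[1])
def save(im,name,box=None,k=1):
    if box: im=im[box[1]:box[3],box[0]:box[2]]
    cv2.imwrite("pics/"+name,cv2.resize(im[:,:,::-1],None,fx=k,fy=k,interpolation=cv2.INTER_CUBIC))
E
python3 - <<'E'
from h import *
ims={n:cv2.cvtColor(cv2.imread(f"pics/{n}0.png"),cv2.COLOR_BGR2RGB) for n in("top","side")}
for col in HUE:
    for n in ims:
        for c,a in blobs(mask(ims[n],col)):
            p=onz(n,c,.022)
            if .25<p[0]<.75 and -.35<p[1]<.35: print(col,n,c,a,"z22",p[:2],"z43",onz(n,c,.043)[:2])
h,s,v=cv2.split(cv2.cvtColor(ims["top"],cv2.COLOR_RGB2HSV))
m=((v>140)&(s<90)).astype(np.uint8)
for c,a in blobs(m,30): print("white",c,a,onz("top",c,.023)[:2])
save(ims["top"],"crop1.png",(160,150,350,310),4)
E
```

```text
red top [292.0879 237.4763] 284.5 z22 [ 0.4515 -0.0343] z43 [ 0.4493 -0.0339]
red top [325.3701 186.0624] 299.0 z22 [ 0.5888 -0.1285] z43 [ 0.5842 -0.1265]
red side [303.9662 257.8161] 246.5 z22 [ 0.5861 -0.1153] z43 [ 0.5823 -0.1303]
red side [245.9444 239.0701] 449.5 z22 [ 0.4483 -0.0335] z43 [ 0.4481 -0.0505]
orange top [390.3041 233.4386] 28.5 z22 [ 0.4556 -0.2943] z43 [ 0.4533 -0.2894]
orange top [327.0427 165.    ] 39.0 z22 [ 0.6475 -0.1356] z43 [ 0.6418 -0.1335]
orange side [257.1302 321.4688] 64.0 z22 [ 0.4507 -0.2702] z43 [ 0.4504 -0.2812]
yellow top [237.  290.5] 10.0 z22 [0.3165 0.1136] z43 [0.3166 0.1114]
yellow top [252.9075 247.6376] 292.0 z22 [0.4272 0.0704] z43 [0.4254 0.0689]
yellow top [297.0694 185.0255] 281.0 z22 [ 0.5939 -0.0521] z43 [ 0.5891 -0.0514]
yellow top [327.0392 165.5   ] 17.0 z22 [ 0.6461 -0.1355] z43 [ 0.6405 -0.1334]
yellow side [329.1975 261.9342] 40.5 z22 [ 0.6454 -0.137 ] z43 [ 0.6401 -0.1514]
yellow side [300.3016 234.224 ] 215.0 z22 [ 0.5912 -0.0389] z43 [ 0.5872 -0.0558]
yellow side [233.7978 211.2179] 401.5 z22 [0.4244 0.0703] z43 [0.4247 0.05
[... 882 characters left out ...]
-0.0582]
white [179.5055 246.0902] 347.5 [0.4361 0.266 ]
white [388.0685 234.619 ] 56.0 [ 0.4525 -0.288 ]
white [111.3565 221.3991] 215.5 [0.5075 0.4519]
white [446.9338 225.1635] 471.0 [ 0.4736 -0.4444]
white [117.7506 179.2273] 196.5 [0.6241 0.4391]
white [ 39.1554 199.7442] 3803.0 [0.5727 0.6538]
white [548.4375 193.9801] 1079.5 [ 0.55   -0.7196]
white [262.6678 184.079 ] 4876.0 [0.599  0.0412]
white [468.3753 125.6666] 2604.5 [ 0.7472 -0.5278]
white [379.3777  75.1128] 131.5 [ 0.9046 -0.2943]
white [168.8707 103.3053] 5562.5 [0.8404 0.3021]
white [293.2621  83.0821] 2588.5 [ 0.8891 -0.0507]
white [280.9208  30.9673] 21239.5 [ 1.0514 -0.02  ]
white [81.5634  2.8509] 1046.0 [1.1653 0.5687]
```

View pics/crop1.png

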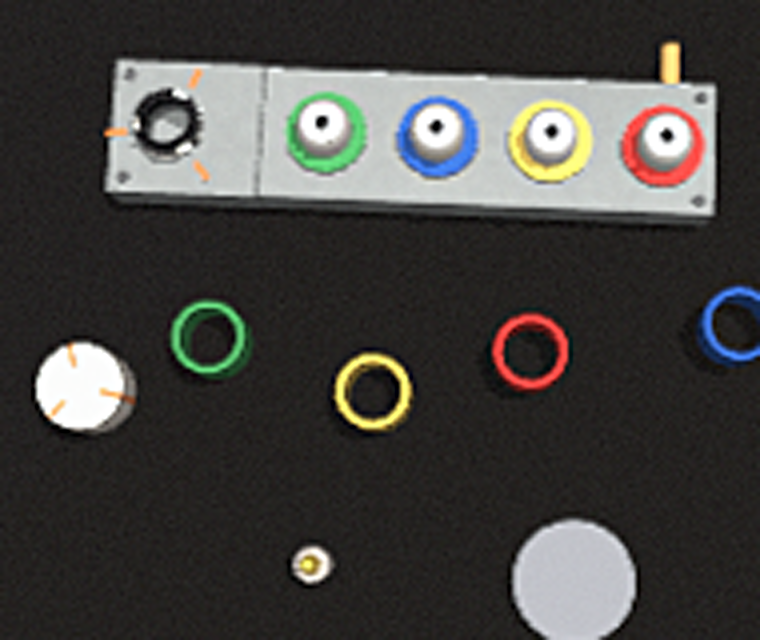

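```bash
cat >> h.py <<'E'
def zero_mean_grip(p,yaw,zt,wopen,zs=.2):
    """centre an object in both axes with two grips 90 deg apart; leaves it gripped at yaw"""
    p=np.array(p[:2]);command_gripper(wopen)
    down([*p,zs],yaw+np.pi/2);movel([*p,zt],v=.12)
    command_gripper(0.);command_gripper(wopen)
    movel([*p,zt],frame=q(yaw),v=.05)
    command_gripper(0.)
E
python3 - <<'E'
from h import *
p=(.4515,-.2865); yaw=-.6
command_gripper(.6)
down([*p,.2],yaw+np.pi/2); movel([*p,.1]); 
print(get_time(),get_tcp_pos(),get_ft_force())
movel([*p,.005],v=.06,until_force=6)
print(get_tcp_pos(),get_ft_force())
command_gripper(0.); print("w",get_grip_width()*88,get_ft_force(),get_tcp_pos()); command_gripper(.6)
movel([*p,.07]); movel([*p,.07],q(yaw)) if 0 else move_pose([*p,.07],q(yaw)); 
movel([*p,.005],v=.06,until_force=6)
command_gripper(0.); print("w",get_grip_width()*88,get_tcp_pos()); command_gripper(.6)
movel([*p,.042],v=.05)
command_gripper(0.); print("w",get_grip_width()*88,get_tcp_pos(),get_time())
im=read_camera("top");save(im,"f1.png",(350,190,450,280),4)
im=read_camera("side");save(im,"f2.png",(200,260,320,380),4)
E
```

```text
4.8667 [ 0.452  -0.2867  0.1005] [ 0.2142 -0.7139  0.3001]
[ 0.4517 -0.2866  0.0053] [-0.0663 -0.185   0.1685]
w 23.695229448567318 [ 0.3643 -0.4258  0.6438] [ 0.4515 -0.2865  0.005 ]
w 23.675713825935055 [ 0.4516 -0.2865  0.0051]
w 15.067789385754006 [ 0.4515 -0.2865  0.042 ] 13.8
```

```bash
python3 - <<'E'
from h import *
movel([.4515,-.2865,.2]); print("w",get_grip_width()*88,get_ft_force())
down([.607,.2025,.2],.3); movel([.607,.2025,.125]); print(get_tcp_pos(),get_time())
a=read_camera("top");b=read_camera("side")
A=cv2.resize(a[140:230,160:280],None,fx=4,fy=4,interpolation=cv2.INTER_CUBIC)
B=cv2.resize(b[90:210,230:330],None,fx=3,fy=3,interpolation=cv2.INTER_CUBIC)
save(np.hstack([A[:360],B[:360]]),"hover.png")
for z in (.062,): print("neck proj",proj("top",[.6075,.203,z]),proj("side",[.6075,.203,z]))
E
```

```text
w 15.158532127208069 [ 0.0926  0.7571 -0.6512]
[0.6075 0.2023 0.1255] 17.6083
neck proj [200.7566 179.3701] [291.0947 162.4993]
```

View pics/hover.png

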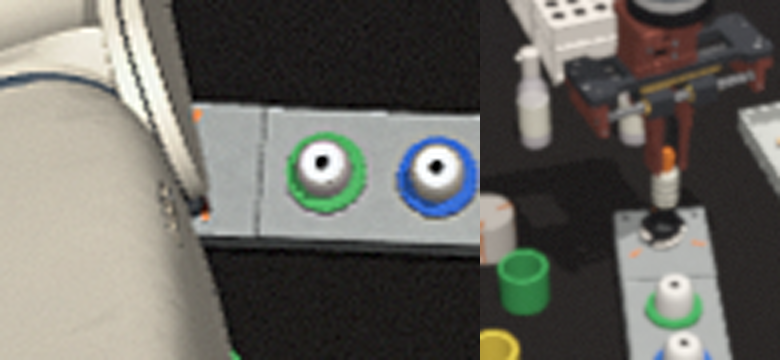

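```bash
python3 - <<'E'
from h import *
t=get_tcp_pos(); print(t, get_ft_force())
b=read_camera("side");cv2.imwrite("pics/s_h.png",b[:,:,::-1])
v=cv2.cvtColor(b,cv2.COLOR_RGB2HSV)
o=mask(b,"orange"); print("orange",[(c,a) for c,a in blobs(o,3) if 270<c[0]<310 and 120<c[1]<190])
for z in (.125,.083,.102,.083+.048): print(z,proj("side",[t[0],t[1],z]))
V=v[:,:,2];S=v[:,:,1]
w=((V>110)).astype(np.uint8); 
print("rows: bright runs")
for r in range(138,182,2): print(r,''.join('%4d'%x for x in V[r,278:306:1]))
for z in (.062,.04): print("neck",proj("side",[.6075,.203,z]))
E
```

```text
[0.608  0.2026 0.1264] [-0.046  -0.5001 -0.8427]
orange [(array([292.2905, 142.0238]), 35.0)]
0.125 [291.6836 145.5634]
0.083 [291.4131 157.0496]
0.102 [291.5337 151.9286]
0.131 [291.7235 143.8721]
rows: bright runs
138   60  76  88  97  97  85  67  68  74  82  88  90  84  85  92  73  45  40  71  89  85  67  44  44  42  44  44  45
140   44  43  42  43  43  41  52  66  74  77  85  94 125 195 224 207 149  68  71  88  83  64  46  41  42  43  43  42
142   43  42  42  43  41  45  54  67  76  77  84  91 113 165 208 214 171  79  71  87  82  59  46  41  41  42  42  44
144   42  42  40  44  43  44  51  64  75  78  85  91 111 156 181 180 149  85  79  95  83  60  43  41  43  41  42  40
146   39  42  43  42  40  39  45  44  60  74  86  96 116 158 183 189 190 159  94  72  59  44  41  39  44  43  42  41
148   43  42  43  41  44  43  43  41  49  83 113 131 174 207 216 224 219 181 100  47  43  42  41  43  40  43  43  43
150   33  40  40  40  41  44  42  43  51  95 132 156 173 178 183 183 174 147  93  47  44  42  42  42  42  42  42  42
152   30  32  35  37  42  42  42  41  50  93 132 151 161 168 174 
[... 1039 characters left out ...]
2 115 132 166 182 201 208 187 178 183 182 196 209 208 204 199 181
172  183 183 182 185 190 191 181 167 150 149 168 178 179 174 163 163 165 169 180 183 183 183 182 184 185 186 183 179
174  183 192 211 223 218 197 183 183 183 180 180 180 180 181 181 182 183 183 183 183 183 184 183 182 183 183 182 181
176  181 182 184 183 182 184 183 183 181 181 182 182 183 182 180 182 182 183 183 183 184 184 182 184 184 183 184 182
178  182 184 182 183 182 183 182 183 182 182 182 181 182 183 182 183 182 183 183 183 183 183 184 183 182 183 183 183
180  181 183 183 183 182 183 181 182 181 181 181 181 182 184 186 187 187 186 186 184 181 182 182 182 181 181 181 182
neck [291.0947 162.4993]
neck [290.9645 168.1328]
```

```bash
cat >> h.py <<'E'
def tcp(n=10):
    r=[]
    for _ in range(n): r.append(get_tcp_pos());wait(.02)
    return np.mean(r,0)
E
python3 - <<'E'
from h import *
c0=np.array([.6055,.203])
print(tcp())
offs=[(0,0)]+[(r*np.cos(a),r*np.sin(a)) for r,n in((.0018,6),(.0034,10)) for a in np.arange(n)*2*np.pi/n+1.57]
for o in offs:
    p=c0+o
    movel([*p,.109],v=.06)
    hit=movel([*p,.092],v=.03,until_force=5)
    t=get_tcp_pos();print(np.array(o)*1e3,hit,t,get_ft_force())
    if not hit: break
    if get_time()>50: break
print(tcp(),get_time())
E
```

```text
[0.6077 0.2027 0.1262]
[0. 0.] False [0.6055 0.203  0.092 ] [-0.9418 -0.6152 -1.0726]
[0.6056 0.203  0.0921] 19.225
```

```bash
python3 - <<'E'
from h import *
p=[.6055,.203]
hit=movel([*p,.0655],v=.03,until_force=6)
print(hit,tcp(),get_ft_force(),get_ft_torque())
command_gripper(.35); 
movel([*p,.2]); down([.40,.05,.25],.3); print(get_time(),get_grip_width())
a=read_camera("top");b=read_camera("side")
cv2.imwrite("pics/t1.png",a[:,:,::-1]);cv2.imwrite("pics/s1.png",b[:,:,::-1])
A=cv2.resize(a[150:270,150:260],None,fx=4,fy=4,interpolation=cv2.INTER_CUBIC)
B=cv2.resize(b[120:220,225:315],None,fx=4,fy=4,interpolation=cv2.INTER_CUBIC)
save(np.hstack([A[:400],B[:400]]),"seat.png")
for n,im in (("top",a),("side",b)):
    print(n,[(c,ar) for c,ar in blobs(mask(im,"orange"),3) if np.hypot(*(c-proj(n,[.6055,.203,.07])))<30],"pred knob ctr",proj(n,[.6055,.203,.070]))
    for k,z in (("sl",.022),):
        for col in("red","yellow","green","blue"): print(col,[(onz(n,c,z)[:2],ar) for c,ar in blobs(mask(im,col),150) if onz(n,c,z)[0]<.52 and n=="top"])
E
```

```text
False [0.6057 0.2031 0.0657] [ 0.2526  0.0597 -0.2868] [-0.0683  0.0275  0.0237]
22.9667 0.3440114284487559
top [(array([188. , 182.5]), 4.0), (array([199.0805, 178.2069]), 29.0), (array([208.2222, 169.4444]), 3.0)] pred knob ctr [200.1919 179.4042]
red [(array([ 0.4515, -0.0349]), 276.5)]
yellow []
green []
blue [(array([ 0.4655, -0.1727]), 295.0)]
side [(array([290.3175, 158.7778]), 42.0)] pred knob ctr [290.4724 160.4823]
red []
yellow []
green []
blue []
```

View pics/seat.png

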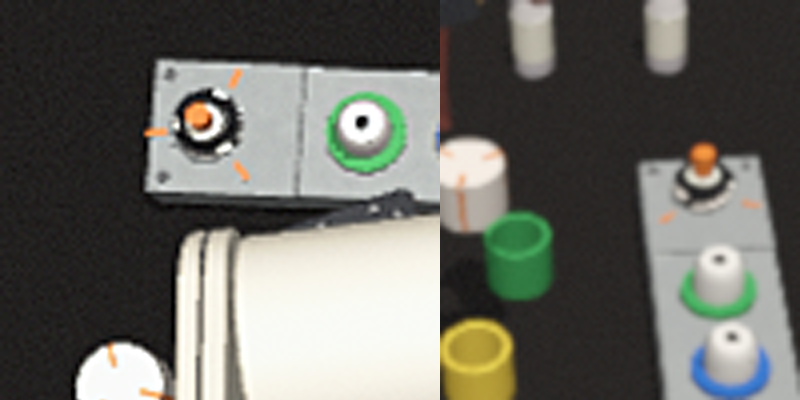

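```bash
python3 - <<'E'
from h import *
b=cv2.imread("pics/s1.png")[:,:,::-1]
for r in range(150,176): print(r,[tuple(int(v) for v in b[r,c]) for c in (288,290,292)])
for z in (.08,.06,.062,.04): print(z,proj("side",[.6055,.203,z]))
f=lambda y,z:proj("side",[.6055,y,z])[1]
print("knob top back",f(.211,.08),"knob foot front",f(.195,.06),"body top front",f(.191,.06),"rim front out",f(.1862,.062),"rim inner front",f(.1887,.062))
E
```

```text
150 [(41, 40, 39), (44, 41, 39), (40, 37, 35)]
151 [(41, 40, 37), (41, 38, 37), (42, 38, 38)]
152 [(41, 40, 40), (40, 39, 37), (43, 39, 40)]
153 [(39, 38, 37), (42, 37, 35), (43, 39, 39)]
154 [(39, 38, 37), (43, 38, 38), (41, 38, 35)]
155 [(51, 39, 36), (88, 54, 41), (71, 47, 37)]
156 [(108, 62, 40), (187, 105, 49), (165, 93, 47)]
157 [(173, 96, 48), (239, 146, 64), (224, 136, 61)]
158 [(197, 113, 53), (242, 150, 66), (234, 143, 63)]
159 [(175, 96, 44), (226, 136, 59), (214, 124, 53)]
160 [(142, 83, 47), (185, 105, 44), (178, 98, 41)]
161 [(150, 109, 83), (177, 97, 40), (174, 98, 49)]
162 [(172, 142, 119), (178, 97, 41), (178, 113, 75)]
163 [(198, 181, 161), (180, 110, 67), (190, 148, 120)]
164 [(220, 214, 197), (200, 172, 150), (214, 200, 183)]
165 [(202, 202, 189), (209, 202, 187), (216, 215, 203)]
166 [(106, 106, 98), (159, 157, 145), (149, 147, 137)]
167 [(39, 39, 40), (67, 66, 63), (61, 60, 56)]
168 [(35, 34, 36), (34, 33, 36), (39, 39, 39)]
169 [(49, 45, 46), (49, 48, 47), (77, 73, 70)]
170 [(92, 87, 83), (114, 108, 103), (164, 156, 148)]
171 [(146, 141, 134), (171, 164, 156), (199, 191, 184)]
172 [(164, 160, 154), (177, 171, 164), (160, 155, 149)]
173 [(157, 158, 155), (155, 156, 152), (154, 155, 152)]
174 [(175, 177, 174), (174, 176, 174), (174, 176, 173)]
175 [(177, 179, 177), (178, 180, 177), (177, 179, 177)]
0.08 [290.5291 157.8452]
0.06 [290.4163 163.087 ]
0.062 [290.4275 162.5686]
0.04 [290.3062 168.202 ]
knob top back 156.11040302854357 knob foot front 164.83966633680592 body top front 165.72190918056438 rim front out 166.26711647611967 rim inner front 165.71230023793402
```

```bash
cat >> h.py <<'E'
BIAS=np.array([.0024,.001])   # top-camera reading minus truth
def cap_pose(im,z=.023):
    """white cap in top picture: centre (hull at mid height) and lug angle mod 120 deg"""
    h,s,v=cv2.split(cv2.cvtColor(im,cv2.COLOR_RGB2HSV))
    m=(((v>90)&(s<90))|((h>2)&(h<20)&(s>60)&(v>90))).astype(np.uint8)
    out=[]
    for c,a in blobs(m,250):
        if a<500 and .3<onz("top",c,z)[0]<.56: out.append((c,a))
    return out
def cap_yaw(im,ctr_xy,ztop):
    """lug angle mod 120 from orange stripes on the top face"""
    h,s,v=[x.astype(int) for x in cv2.split(cv2.cvtColor(im,cv2.COLOR_RGB2HSV))]
    r,g,b=[im[:,:,i].astype(int) for i in range(3)]
    ys,xs=np.where((r-b>45)&(r>120));P=np.array([onz("top",(x,y),ztop)[:2] for x,y in zip(xs,ys)])
    d=P-ctr_xy;rr=np.hypot(*d.T);k=(rr>.010)&(rr<.0275);W=(r-b)[ys,xs][k]
    a=np.arctan2(d[k,1],d[k,0]);return np.degrees(np.angle(np.sum(W*np.exp(3j*a)))/3)%120,k.sum(),np.sort(np.degrees(a).round())
E
python3 - <<'E'
from h import *
command_gripper(0.)
down([.6055,.203,.14],.3)
hit=movel([.6055,.203,.077],v=.04,until_force=4); print("knob top",hit,tcp(5),get_ft_force())
movel([.6055,.203,.2]); down([.45,-.28,.3],-.5)
a=read_camera("top");cv2.imwrite("pics/t2.png",a[:,:,::-1]);print(get_time())
cp=cap_pose(a);print(cp)
for c,ar in cp:
    xy=onz("top",c,.023)[:2]; print(xy,cap_yaw(a,xy,.046))
for col in("red","yellow","green","blue"): print(col,[(onz("top",c,.022)[:2],ar) for c,ar in blobs(mask(a,col),150) if onz("top",c,.022)[0]<.54])
E
```

```text
knob top True [0.6057 0.2031 0.0804] [-0.2137  0.4695  5.6473]
29.1
[(array([180.8345, 246.4741]), 418.0), (array([112.6779, 222.2235]), 267.0)]
[0.435  0.2624] (np.float64(14.759718461392584), np.int64(25), array([-112., -111., -109., -107., -105., -103., -102.,    6.,    7.,
          8.,    9.,   11.,   12.,   13.,   14.,   16.,   19.,  136.,
        137.,  137.,  138.,  141.,  142.,  144.,  147.]))
[0.5052 0.4482] (np.float64(0.0), np.int64(0), array([], dtype=float64))
red [(array([ 0.4515, -0.0342]), 284.5)]
yellow [(array([0.4273, 0.0705]), 292.0)]
green [(array([0.466 , 0.1786]), 290.5)]
blue [(array([ 0.4654, -0.1727]), 294.0)]
```

```bash
python3 - <<'E'
from h import *
p=np.array([.4326,.2614]);g=.1;zt=.012;W=.75
command_gripper(W)
down([*p,.16],g+np.pi/2);movel([*p,.07]);print(movel([*p,zt],v=.06,until_force=6),tcp(5))
command_gripper(0.);print("w",get_grip_width()*88);command_gripper(W)
movel([*p,.07]);move_pose([*p,.07],q(g));print(movel([*p,zt],v=.06,until_force=6))
command_gripper(0.);print("w",get_grip_width()*88,tcp(5),get_time())
movel([*p,.16]);print(get_ft_force())
im=read_camera("side");save(im,"cap_up.png",(180,90,330,200),4)
n=[.6055,.203];yp=g+np.radians(54)
down([*n,.16],yp);movel([*n,.085]);f0=np.array(get_ft_force())
hit=movel([*n,.058],v=.02,until_force=5)
print(hit,tcp(5),np.array(get_ft_force())-f0,get_ft_torque(),get_time())
E
```

```text
False [0.4329 0.2616 0.0123]
w 56.75476720446947
False
w 54.80026186127795 [0.4329 0.2616 0.0124] 38.3583
[ 0.3204 -0.1985 -1.3331]
True [0.6058 0.2022 0.0676] [ 1.3261 -2.2408 -0.1048] [-0.4755 -0.5199  0.007 ] 42.2083
```

```bash
cat > turn.py <<'E'
from h import *
import sys
n=np.array([.6055,.203]);y=yaw_now();z=get_tcp_pos()[2]
for i in range(10):
    y+=np.radians(5)
    movel([*n,z+.0007],frame=q(y),v=.05)
    f0=np.array(get_ft_force())
    hit=movel([*n,.0575],v=.015,until_force=5);z=get_tcp_pos()[2]
    print(round(np.degrees(y),1),hit,round(z,4),np.array(get_ft_force())-f0,get_ft_torque(),round(get_time(),1))
    if z<.0645: break
E
python3 turn.py
```

```text
64.8 True 0.067 [-1.6682  3.0239  4.1705] [-0.1237 -0.15    0.0127] 42.8
69.8 True 0.0669 [-2.0848  3.3899  3.1046] [-0.1211 -0.0006  0.0381] 43.3
74.8 True 0.0595 [-1.5329  3.6503  4.6017] [-0.1652  0.0442 -0.0175] 44.1
```

```bash
cat > tighten.py <<'E'
from h import *
n=np.array([.6055,.203]);wait(.3)
print(tcp(5),get_ft_force())
n=n+[-.0005,.001]; z=get_tcp_pos()[2]; movel([*n,z],v=.02); print(get_ft_force())
y=yaw_now()
for i in range(14):
    y-=np.radians(8); z=max(z-.0005,.0535)
    movel([*n,z],frame=q(y),v=.02)
    f=np.array(get_ft_force());t=np.array(get_ft_torque())
    print(round(np.degrees(y),1),round(z,4),tcp(3)[2].round(4),f,t[2].round(3),round(get_time(),1))
    if abs(f[2])>25: z+= .0005*np.sign(f[2])
    if abs(t[2])>1.2 or np.linalg.norm(f)>50: break
E
python3 tighten.py
```

```text
[0.6059 0.2021 0.0594] [0.3656 0.1735 5.3456]
[  3.8731 -10.124    2.0617]
66.8 0.0589 0.0591 [ 3.1082 -8.2711  3.8306] -0.092 45.1
58.8 0.0584 0.0586 [ 2.6414 -8.9142  4.4395] -0.133 45.4
50.8 0.0579 0.0581 [ 2.9605 -7.2163  4.2827] -0.049 45.8
42.8 0.0574 0.0576 [ 1.9446 -6.3833  4.0382] -0.15 46.1
34.8 0.0569 0.0571 [ 2.5342 -6.3746  3.1724] -0.105 46.5
26.8 0.0564 0.0566 [ 1.8407 -6.1755  3.7317] -0.067 46.8
18.8 0.0559 0.0562 [ 1.4378 -6.5825  3.5579] -0.17 47.1
10.8 0.0554 0.0557 [ 3.0517 -6.2574  4.1205] -0.068 47.5
2.8 0.0549 0.0552 [ 1.8856 -6.251   3.6448] -0.169 47.8
-5.2 0.0544 0.0547 [ 3.3538 -6.5185  3.8989] -0.042 48.2
-13.2 0.0539 0.0546 [ 4.3707 -2.8066  2.9462] 0.405 48.5
-21.2 0.0535 0.0545 [ 5.3519 -0.8461  5.0914] 0.739 48.9
-29.2 0.0535 0.0546 [6.9055 0.1775 4.0429] 0.839 49.2
-37.2 0.0535 0.0547 [ 7.2257 -1.7105  3.6182] 0.63 49.5
```

```bash
python3 - <<'E'
from h import *
t=tcp(5);command_gripper(.75);movel([t[0],t[1],.2]);down([.35,-.05,.35],0.);print(get_time())
a=read_camera("top");b=read_camera("side");cv2.imwrite("pics/t3.png",a[:,:,::-1])
A=cv2.resize(a[140:300,150:350],None,fx=2.4,fy=2.4,interpolation=cv2.INTER_CUBIC)[:360]
B=cv2.resize(b[120:220,225:315],None,fx=3.6,fy=3.6,interpolation=cv2.INTER_CUBIC)
save(np.hstack([A,B]),"home.png")
for n in ("top","side"): print(proj(n,[.6055,.2025,.088]))
for col in("red","yellow","green","blue"): print(col,[(onz("top",c,.022)[:2],ar) for c,ar in blobs(mask(a,col),150)])
E
```

```text
52.6
[199.097  177.7838]
[290.6041 155.8208]
red [(array([ 0.5888, -0.1285]), 299.5)]
yellow [(array([0.4273, 0.0705]), 291.5), (array([ 0.5945, -0.0523]), 291.0)]
green [(array([0.4657, 0.1781]), 285.0), (array([0.6051, 0.1002]), 280.5)]
blue [(array([ 0.4746, -0.1742]), 172.0), (array([0.5999, 0.0244]), 289.5), (array([0.6389, 0.7121]), 158.5), (array([ 0.5293, -0.7064]), 803.0)]
```

View pics/home.png

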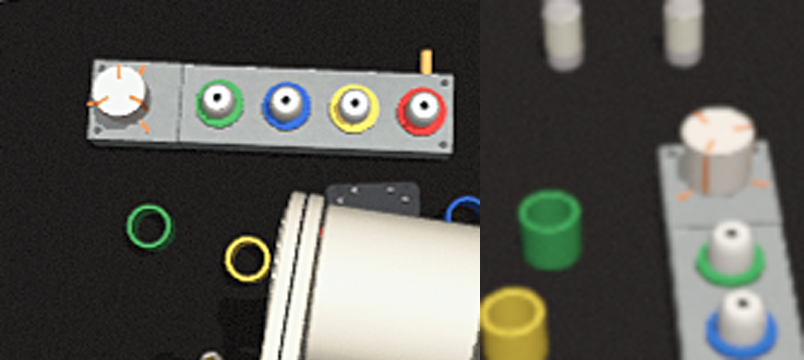

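```bash
cat > sl.py <<'E'
from h import *
import sys
PORT=dict(green=(.598,.0977),blue=(.593,.0231),yellow=(.587,-.0519),red=(.582,-.127))
def find(col):
    im=read_camera("top");cv2.imwrite(f"pics/look_{col}_{get_time():.0f}.png",im[:,:,::-1])
    r=[onz("top",c,.022)[:2]-[.0022,.0005] for c,a in blobs(mask(im,col),240) if a<340]
    return [p for p in r if np.hypot(*(p-PORT[col]))>.02 and .3<p[0]<.8 and abs(p[1])<.45]
def do(col,stand):
    down(stand,stand[1]*1.5)
    r=find(col);print(col,r)
    assert len(r)==1
    p=r[0];P=np.array(PORT[col]);yaw=-.07
    command_gripper(.75);down([*p,.16],yaw);movel([*p,.07]);print("hit",movel([*p,.012],v=.08,until_force=6))
    command_gripper(0.);print("w",get_grip_width()*88)
    movel([*p,.16]);down([*P,.16],yaw);movel([*P,.1]);
    hit=movel([*P,.0555],v=.04,until_force=18);print(hit,tcp(3),get_ft_force(),get_ft_torque())
    return P
E
python3 - <<'E'
from sl import *
P=do("green",[.45,-.28,.3]);print(get_time())
E
```

```text
green [array([0.4636, 0.1776])]
hit False
w 48.555109929558036
True [0.5979 0.0977 0.0583] [-0.4765 -0.0097  5.7108] [-0.1259  0.3629 -0.0344]
61.15
```

```bash
python3 - <<'E'
from sl import *
def rel(P): command_gripper(.75);movel([*P,.2])
rel(PORT["green"])
for col,st in(("yellow",[.45,-.28,.3]),("red",[.45,.28,.3]),("blue",[.45,.28,.3])):
    P=do(col,st);t=tcp(3)[2];print(t,get_time())
    if t>.0605: print("NOT SEATED");break
    rel(P)
down([.42,-.3,.35],-.5)
a=read_camera("top");b=read_camera("side")
A=cv2.resize(a[140:300,150:350],None,fx=2.4,fy=2.4,interpolation=cv2.INTER_CUBIC)[:360]
B=cv2.resize(b[120:290,230:350],None,fx=2.2,fy=2.2,interpolation=cv2.INTER_CUBIC)[:360]
save(np.hstack([A[:360],B[:360]]),"end.png");print(get_time())
E
```

```text
yellow [array([0.4251, 0.07  ])]
hit False
w 48.27990229182169
True [ 0.5872 -0.0516  0.0583] [-1.1605 -0.4539  5.3956] [-0.014   0.3849 -0.043 ]
0.05828395397619331 71.6
red [array([ 0.4494, -0.0347])]
hit False
w 48.11888027302482
True [ 0.5819 -0.1269  0.0583] [-0.9333  0.0378  5.786 ] [0.0043 0.3494 0.0322]
0.058289520476662506 81.65
blue [array([ 0.4633, -0.1732])]
hit False
w 48.12117673139329
True [0.5932 0.0228 0.0583] [-0.6802 -0.5093  7.0704] [-0.1525  0.3175 -0.0035]
0.05831977594380405 92.6167
95.7833
```

View pics/end.png

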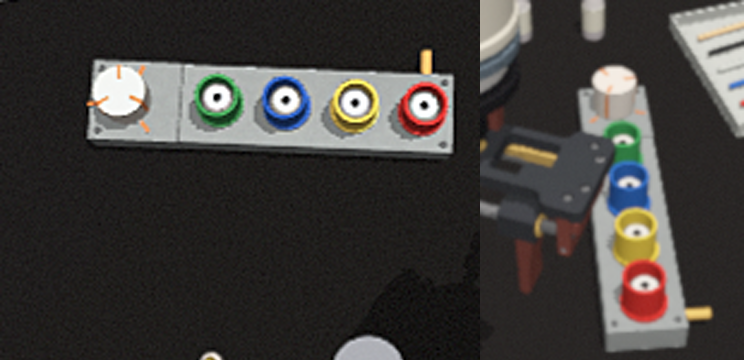

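```bash
python3 - <<'E'
from h import *
print(get_time(),get_ft_force());job_done()
E
```

```text
95.7833 [-0.2729  0.2546  0.0418]
the job is handed in; nothing more can be done
```

The manifold is assembled and I handed the job in at 95.8 s. The station reports no verdict, so what follows is from my own checks.

- **Filter:** it went into the neck at the first try. Touching the knob with the shut gripper found its top at 80.4 mm, against 80 mm if fully seated.
- **Cap:** turned anticlockwise, the lugs dropped 7.4 mm into the gaps, with the cap's centre about 8.5 mm above the rim. Turned clockwise about 90°, it ran onto the stop: torque rose to about 0.8 N m and the height stopped falling. Its centre was then about 3.2 mm above the rim, worked out from the grip height; I did not probe the cap top itself.
- **Sleeves:** all four were on the table and are now on their own colours. Each stopped with the TCP at 58.3 mm (58 mm expected when resting on the collar), and the last top and side pictures show the same.
- **Bystanders:** I worked clear of all four and felt no unexpected contact, but did not measure their positions again at the end.

**Disagreement:** the two cameras differed by about 2–3 mm in x. I corrected for it using where the filter and cap actually fitted.

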